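# Load two mounted specimens into the sprung magazine of a hardness tester

## Task

Pull the magazine's blue knob back against its spring and hook it in the side notch, then stand the two red specimens one behind the other in the track in front of the brass follower and leave the two black ones where they are. Finally unhook the knob and ease the follower slowly forward until it holds both specimens tight against the end stop, then let go. Never let the follower snap forward, force the knob against the slot or its rubber bumper, squeeze the specimens hard, or knock the other things about.

Things in the scene. Friction and masses are not known exactly. Their poses are not given: they have to be found in the camera images.
- track: White fixed magazine, 220 long (x) x 80 wide x 30 mm. Origin: underside, 80 mm behind the end stop's inner face. +x: the way the knob is pulled back; z up. Channel along x, floor 30 mm above origin, 34 mm wide there, open above from x = -80 to +20 mm; side walls flare to 43 mm inside, 54 outside at their tops, 40 mm above origin. End stop: plate 10 mm thick, 50 wide, top 52 mm above origin.
- stop (a point): Point on the inner face of the aluminium end stop, at channel floor level, mid-width (track frame x = -80, y = 0, z = 30 mm). The two specimens stand from here along +x.
- face (a point): Bottom middle of the brass follower's front face (12 mm thick, 30 wide, top 55 mm above the track's origin), 1 mm above the channel floor; 40 mm from the end stop when joint follower is 0; moves back with it.
- gate: Slotted cover over the magazine's rear; origin and axes as the track; x = 20 to 120 mm, 80 wide, top 60 mm above origin. The knob's 10 mm stem rises through a slot along x at y = 0. A yellow catch plate bounds its +y side; behind the plate's rear edge a notch, 14 mm long, opens to +y; a black rubber bumper (12 N/mm) ends slot and notch. Over 15 N on cover, catch or bumper is forcing it.
- follower (a joint): Slide of brass follower and knob along track +x, m; 0 = forward (start), range to 0.066. Spring pushes forward: 3 N at 0, plus 0.8 N per 10 mm. Yellow plate and bumper are one insert, screwed down elsewhere each time, not measured (see or feel it): hooked on the yellow edge this reads 0.032 to 0.052; the stem meets the bumper 0.004 beyond that. Two specimens held tight: 0.020.
- knob (a joint): Sideways slide of the knob on the follower, m: 0 = in the straight slot, grows towards track +y, 0.012 = fully in the notch (end of travel). Hooked: above 0.005 (better 0.009) and resting forward on the yellow edge. Friction about 0.6 N, no spring; ahead of the notch the yellow plate stops it at about 0.0015.
- knob_grip (a point): Grip point on the axis of the upright blue knob, a cylinder 16 mm thick reaching from 62 to 106 mm above the track's origin; this point is at 90 mm, 30 mm above the cover's top. At the start at x = 32, y = 0 mm in the track's frame. It moves with both joints.
- red1_c (a point): Centre of a red mounted specimen: upright resin cylinder 30 mm across, 30 mm high, 50 g, with a small steel square on top. Stands on the mat. To be loaded; either red one may go first.
- red2_c (a point): Centre of the other red specimen, the same size. To be loaded.
- black1_c (a point): Centre of a black specimen, the same size, on the mat. Leave it.
- black2_c (a point): Centre of the other black specimen. Leave it.
- jar: Glass jar with steel lid, 56 mm across, 120 mm high; origin under its centre. Bystander.
- test_block: Round steel test block, 64 mm across, 15 mm high; origin under its centre. Bystander.
- anvil: Dark steel anvil table, 60 mm across, 60 mm high; origin under its centre. Bystander.
- driver: Red-handled screwdriver lying on the bench; origin under its middle. Bystander.
- dish: White ceramic dish, 90 mm across, 30 mm high; origin under its centre. Bystander.
Mind the look-alikes: they are no part of the job. There is more than one size of the track; the job needs the larger.

How it is judged (in metres and radians):
On the way, in this order (a step that is already met when the one before it is completed fails the run):
1. the follower is pulled back and hooked in the notch, the knob let go (value of joint knob above 0.005 m and value of joint follower above 0.029 m and distance between the grasp point and knob_grip above 0.05 m), for 0.2 s.
2. with the follower still hooked, both red specimens stand in the channel (value of joint knob above 0.005 m and value of joint follower above 0.029 m and x of red1_c in the frame of track between -0.07 and -0.005 m and y of red1_c in the frame of track between -0.006 and 0.006 m and z of red1_c in the frame of track between 0.042 and 0.048 m and angle between each of red1_c, red2_c's own z axis and vertical below 0.12 rad and x of red2_c in the frame of track between -0.07 and -0.005 m and y of red2_c in the frame of track between -0.006 and 0.006 m and z of red2_c in the frame of track between 0.042 and 0.048 m), for 0.2 s.
At the end, for the whole second after the job is handed in: Both red specimens stand upright (within 0.12 rad) on the channel floor, within 6 mm of its middle line, at rest, held between end stop and follower (follower joint 0.0175 to 0.0225 m, so no gap over 2.5 mm), with the knob back in the straight slot (knob joint under 0.004 m) (value of joint follower between 0.0175 and 0.0225 m and value of joint knob below 0.004 m and x of red1_c in the frame of track between -0.07 and -0.005 m and y of red1_c in the frame of track between -0.006 and 0.006 m and z of red1_c in the frame of track between 0.042 and 0.048 m and angle between each of red1_c, red2_c's own z axis and vertical below 0.12 rad and x of red2_c in the frame of track between -0.07 and -0.005 m and y of red2_c in the frame of track between -0.006 and 0.006 m and z of red2_c in the frame of track between 0.042 and 0.048 m and linear speed of each of red1, red2 below 0.01 m/s); the robot touches nothing.
It fails at once if the follower snaps forward along the straight slot (faster than 0.35 m/s) (velocity of joint follower below -0.35 m/s and value of joint knob below 0.005 m).
It fails at once if the slotted cover, catch or bumper is loaded with more than 15 N (contact force between gate and anything else above 15 N).
It fails at once if the specimens are squeezed together with more than 20 N (contact force between red1 and red2 above 20 N).
It fails at once if a black specimen or another bystander is moved by more than 25 mm (distance of any of black1_c, black2_c, jar, test_block, anvil, driver, dish from where it was at the start of the episode above 0.025 m).
It also fails if it takes over 72 s, if anything falls off the work surface, if the arm or the gripper's body presses on something with over 40 N, if the wrist force passes 120 N, or if a joint passes its speed limit or range.

## Robot

A 7-joint arm with a two-finger parallel gripper is mounted at the origin on the work surface. World frame = base frame: x ahead of the robot, y to its left, z up, the work surface at z = 0. Lengths are in mm, angles in rad, forces in N, time in s.
With the tool pointing down it reaches from about 400 to 875 mm from the base axis. Payload 6.5 kg.
Tool frame: the origin (TCP) lies at the centre of the arm's flange, where the gripper is bolted on; the fingertips stand 173 mm ahead of it and the grasp point (between the pads) lies 155 mm ahead of it; z points along the fingers, y is the direction in which the jaws open and shut (so a half turn about z gives the same grasp; the last joint's range is limited). The gripper opens to 85 mm and grips with 20 to 120 N. Pads are 22 mm wide; open, the fingers measure 114 mm over their backs; the gripper's body (76 mm by 85 mm) begins 54 mm behind the grasp point. The pads swing forward as they close: fully open they stand 13 mm farther back than shut.
Start: joints at [1.272, 0.536, -0.004, 1.538, 0.003, 1.067, -0.071], TCP at [149.958, -632.458, 404.69] pointing down, gripper open.
Joint ranges: [-2.7, 2.7], [-0.37, 2.16], [-1.27, 1.26], [0.24, 2.4], [-1.31, 4.45], [0.19, 1.91], [-2.76, 2.76]. Speed limits (rad/s): [2.39, 2.39, 3.14, 3.14, 3.14, 3.14, 3.14].

## Interface

Orientations are given as a unit quaternion [w, x, y, z].
In Python, from station import bot, camera, calibration, recognise gives the robot as it stands. The module is installed in compiled form; this text tells all that it offers.
- The arm moves only by the shell command python3 -m creep 'ROWS' [FORCE]. ROWS is JSON, a list of rows, each a list of 3 entries, a list of its own where there are three numbers: the closure, from 0 (fully open) to 1 (shut), then the shift along the tool's x, y, z in mm, then the turn about the tool's z in degrees. A call has 1 to 8 rows; each row is the pose to reach, as a shift and turn from the pose commanded when the call began, along the tool's axes at that moment; what a row does not reach only later rows make up. A row lasts 1/8 s, in which the tool goes at most 62.5 mm and 10.7 degrees, less where a joint would pass 70% of its speed; a pose out of reach is approached as far as the arm can. A call with a gripper value outside its range is refused whole. The fingers move at their own pace and stop on an object; FORCE is the grip in N (left out, the last holds). Time passes only in rows, so rows that repeat a pose let the fingers close. It gives the time, the measured TCP pose, the force and the opening at its end, in the units of the state.
- bot.read_state(): the state, without advancing time (a new reading comes with each control period).
- camera(name): name is "scene" or "top" or "wrist"; returns the picture (384x512x3 uint8, red, green, blue); there is no depth.
- calibration(name): a dict with "fov_y" (degrees; the focal length in pixels is half the picture's height over the tangent of half this angle, whatever the lens; pixels are square), "cx", "cy" (the principal point, pixels), "dist" ([k1, k2, p1, p2, k3] as OpenCV has them; the pictures are not rectified), "world_from_camera" (4x4, takes a point from camera to world coordinates). Camera axes: x right, y down, z forward; pixel columns grow to the right and rows downward; lengths in mm; the calibration is good to about 2 mm. A picture is of the moment at which its call begins: read the wrist's pose just before it. calibration takes no time and is no camera call; for the wrist camera it gives the pose at the moment of the call.
- bot.sign_off(): hands the job in, once; it reports no verdict.
Trained networks look in the newest picture that a camera, given by its name, has taken for a name from the list of things; names that differ only in an ending like _2 or _b are one class to them, and where a whole thing is asked for, a point or a joint stands for the part that bears it (a point fixed in the world has none). Each returns a list of dicts, best first, with "confidence" (0 to 1); they miss things now and then, are a little off and sometimes report something else, mostly with a low value. They report only what shows in the picture. A call takes as long as a camera call. They do not tell look-alikes from the thing itself.
- recognise(target, camera): "at" ([x, y, z] in mm, in world coordinates, good to about 4 mm: the middle of the surface that is visible of it).
The state is a dict: "t": time; "joint_pos": joint angles; "joint_vel": joint speeds; "joint_torque": joint torques, N m; "tool_pos": TCP position; "tool_rot": TCP orientation; "wrist_force": force on the tool from outside, world axes, zero at the start; "ft_torque": the same for the moment, N m; "opening": finger opening in mm.
Only numpy, scipy, OpenCV 4.12 (cv2) and the standard library are available. Lean on these libraries where they do the work, as an engineer would, in place of code of your own. Each camera call takes 0.05 s, during which the arm holds its last target. There are 200 camera calls.

## Working session

There is one attempt and no reset: what is moved stays moved. The work goes in short steps, Python scripts to look and compute and a shell command to move; the robot and the scene stay as the last step left them, time stands still between calls to the robot, and variables do not carry over. Pictures are saved under pics/ and viewed, about 8 in all and at most 12, crops included, and the job is handed in when it is done.

```bash
mkdir -p pics; cat > h.py <<'E'
import numpy as np, cv2
from station import bot, camera, calibration, recognise
from scipy.spatial.transform import Rotation as R
def K(n):
    c=calibration(n); f=192/np.tan(np.radians(c['fov_y'])/2)
    return np.array([[f,0,c['cx']],[0,f,c['cy']],[0,0,1]]),np.array(c['dist'],float),np.array(c['world_from_camera'],float)
def ray(n,px,cal=None):
    k,d,T=cal or K(n); u=cv2.undistortPoints(np.array([[px]],float),k,d)[0,0]
    v=T[:3,:3]@[u[0],u[1],1]; return T[:3,3],v/np.linalg.norm(v)
def onz(n,px,z,cal=None):
    o,v=ray(n,px,cal); return o+v*(z-o[2])/v[2]
def proj(n,p,cal=None):
    k,d,T=cal or K(n); Ti=np.linalg.inv(T)
    return cv2.projectPoints(np.array(p,float).reshape(-1,1,3),cv2.Rodrigues(Ti[:3,:3])[0],Ti[:3,3],k,d)[0][:,0]
def tri(rays):
    A=0;b=0
    for o,v in rays:
        P=np.eye(3)-np.outer(v,v);A=A+P;b=b+P@o
    return np.linalg.solve(A,b)
def save(n,name,box=None,s=1):
    im=camera(n)
    cv2.imwrite('pics/'+name+'_raw.png',im[:,:,::-1])
    if box: im=im[box[1]:box[3],box[0]:box[2]]
    if s!=1: im=cv2.resize(im,None,fx=s,fy=s,interpolation=cv2.INTER_CUBIC)
    cv2.imwrite('pics/'+name+'.png',im[:,:,::-1])
E
python3 - <<'E'
from h import *
s=bot.read_state(); print(s)
a=camera('scene');b=camera('top')
cv2.imwrite('pics/scene.png',a[:,:,::-1]);cv2.imwrite('pics/top.png',b[:,:,::-1])
cv2.imwrite('pics/both.png',cv2.resize(np.vstack([a,b]),(800,1200))[:,:,::-1])
for n in('scene','top'):
    print(n,K(n)[2].round(2).tolist())
    for t in('track','gate','follower','knob_grip','red1_c','black1_c','jar','anvil','dish','driver','test_block'):
        print(t,[(np.round(r['at']).tolist(),round(r['confidence'],2),proj(n,r['at'])[0].round().tolist()) for r in recognise(t,n)])
E
```

```text
{'t': 0.0, 'joint_pos': array([ 1.27179141,  0.53715574, -0.00444276,  1.53886827,  0.00257113,
        1.06726281, -0.07120422]), 'joint_vel': array([ 2.70023783e-04, -5.91122086e-04,  2.17230602e-03, -1.98395581e-03,
        6.49234051e-04, -4.17760538e-05,  4.37460435e-04]), 'joint_torque': array([ 8.17506443e-04, -5.83403277e+01,  1.04806904e+00, -2.59101552e+01,
        1.22191568e-02,  9.61311569e-03, -4.01908198e-05]), 'tool_pos': array([ 149.89501633, -632.14586933,  403.8214211 ]), 'tool_rot': array([-8.31568628e-04,  9.93229197e-01,  1.16168192e-01, -1.45969098e-04]), 'wrist_force': array([-0.2515533 , -0.38718807, -0.48406201]), 'ft_torque': array([ 0.01698557, -0.0308149 , -0.00182901]), 'opening': 85.16101584523898}
scene [[-0.45, 0.74, -0.5, 1087.29], [0.89, 0.38, -0.24, 227.12], [0.01, -0.56, -0.83, 952.83], [0.0, 0.0, 0.0, 1.0]]
track [([357.0, -99.0, 21.0], 0.85, [260.0, 138.0]), ([542.0, -92.0, 34.0], 0.78, [232.0, 183.0])]
gate [([564.0, -176.0, 57.0], 0.93, [200.0, 173.0]), ([502.0, 321.0, 38.0], 0.16, [387.0, 233.0])]
follower [([544.0, -124.0, 50.0], 0.61, [221.
[... 790 characters left out ...]
0, 272.0])]
gate [([537.0, -174.0, 64.0], 0.7, [311.0, 204.0]), ([498.0, 318.0, 34.0], 0.53, [133.0, 216.0])]
follower [([534.0, -112.0, 50.0], 0.72, [288.0, 205.0]), ([534.0, -90.0, 33.0], 0.68, [280.0, 205.0])]
knob_grip []
red1_c []
black1_c [([497.0, 320.0, 34.0], 0.56, [133.0, 217.0])]
jar [([727.0, 188.0, 118.0], 0.76, [177.0, 129.0]), ([537.0, -112.0, 55.0], 0.35, [289.0, 204.0])]
anvil [([696.0, 372.0, 58.0], 0.61, [114.0, 144.0])]
dish [([415.0, -426.0, 16.0], 0.63, [398.0, 250.0]), ([533.0, -90.0, 35.0], 0.51, [280.0, 206.0])]
driver [([747.0, -337.0, 21.0], 0.76, [366.0, 133.0]), ([692.0, 373.0, 56.0], 0.35, [114.0, 145.0])]
test_block [([752.0, 23.0, 14.0], 0.59, [241.0, 130.0])]
```

View pics/scene.png

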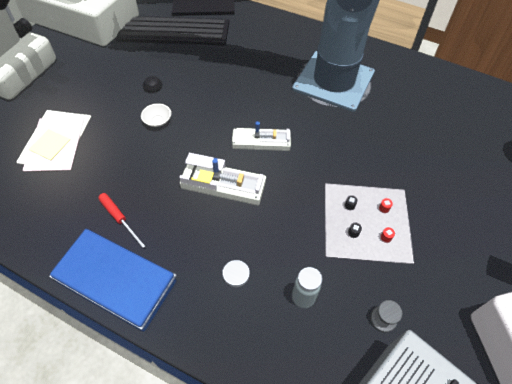

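View pics/top.png

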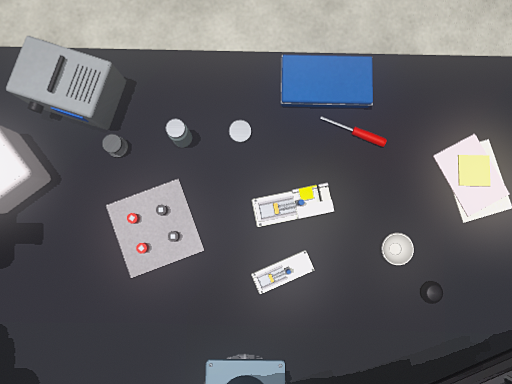

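Larger magazine at top px (252–333, 183–226). The smaller look-alike is at (252–313, 252–292). Reds are at (133,218) and (142,248), blacks at (162,210) and (174,236). One enlarged crop to confirm.

```bash
python3 - <<'E'
from h import *
a=cv2.imread('pics/top.png')
c=lambda b:cv2.resize(a[b[1]:b[3],b[0]:b[2]],(800,400 if 1 else 0),interpolation=cv2.INTER_CUBIC)
cv2.imwrite('pics/c1.png',cv2.resize(a[175:235,240:340],(800,480),interpolation=cv2.INTER_CUBIC))
for n in('top','scene'):
    im=cv2.imread(f'pics/{n}.png');h=cv2.cvtColor(im,cv2.COLOR_BGR2HSV)
    m=(((h[...,0]<8)|(h[...,0]>172))&(h[...,1]>150)&(h[...,2]>90)).astype(np.uint8)
    k,l,s,ce=cv2.connectedComponentsWithStats(m)
    print(n,[(ce[i].round(1).tolist(),int(s[i,4]),onz(n,ce[i],22).round().tolist()) for i in range(1,k) if s[i,4]>20])
    w=((h[...,1]<60)&(h[...,2]>185)).astype(np.uint8)
T=np.linalg.inv(R.from_quat(np.roll(bot.read_state()['tool_rot'],-1)).as_matrix())
s=bot.read_state(); W=K('wrist')[2]; M=R.from_quat(np.roll(s['tool_rot'],-1)).as_matrix()
print((M.T@W[:3,:3]).round(3).tolist(),(M.T@(W[:3,3]-s['tool_pos'])).round(1),K('wrist')[0][0,0],K('top')[0][0,0])
E
```

```text
top [([369.0, 136.3], 312, [737.0, -345.0, 22.0]), ([132.3, 217.7], 56, [494.0, 324.0, 22.0]), ([142.0, 247.4], 55, [412.0, 294.0, 22.0])]
scene [([111.0, 207.2], 316, [745.0, -342.0, 22.0]), ([384.6, 206.3], 82, [417.0, 294.0, 22.0]), ([386.8, 235.4], 93, [498.0, 324.0, 22.0])]
[[0.0, -0.955, -0.295], [1.0, 0.0, 0.0], [-0.0, -0.295, 0.955]] [76.   0.7 30.8] 306.61080341501804 426.4759469240833
```

View pics/c1.png

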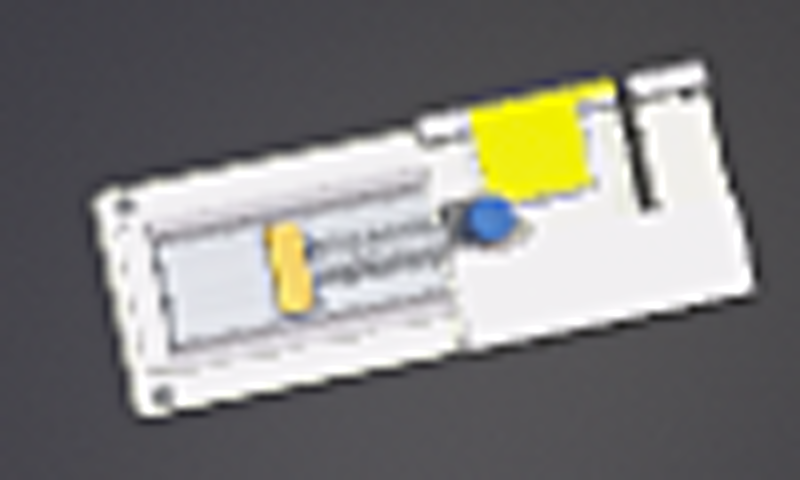

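```bash
python3 - <<'E'
from h import *
P=lambda u,v,z:onz('top',(240+u/8,175+v/8),z)[:2]
LT,LB,RT,RB,k=P(95,195,30),P(140,418,30),P(703,65,60),P(755,290,60),P(490,218,106)
ys=[P(582,92,60),P(590,185,60),P(625,85,60),P(655,205,60)]
print(LT,LB,RT,RB,k)
ex=(RT+RB)/2-(LT+LB)/2; L=np.linalg.norm(ex); ex/=L; ey=np.array([-ex[1],ex[0]])
o=((RT+RB)/2+(LT+LB)/2)/2-ex*(20); 
print('len',L,'w',np.linalg.norm(LT-LB),np.linalg.norm(RT-RB),'ex',ex,np.degrees(np.arctan2(ex[1],ex[0])),'origin',o)
f=lambda p:(round((p-o)@ex,1),round((p-o)@ey,1))
print('knob',f(k),[f(y) for y in ys], 'expected knob',o+32*ex)
s=bot.read_state();M=R.from_quat(np.roll(s['tool_rot'],-1)).as_matrix()
print(M.round(3).tolist())
d=np.array([*(o+20*ex),345])-s['tool_pos'];print(d,M.T@d)
E
```

```text
[549.89388701 -10.98091657] [471.95883319 -27.87112101] [ 595.42391102 -219.97370886] [ 518.07728483 -237.70067136] [ 538.03091634 -141.63487258]
len 214.3662740447766 w 79.74428895113702 79.35203704665028 ex [ 0.21376608 -0.97688488] -77.6568540698786 origin [ 529.56315744 -104.5939069 ]
knob (np.float64(38.0), np.float64(0.4)) [(np.float64(83.9), np.float64(38.9)), (np.float64(79.8), np.float64(6.9)), (np.float64(98.9), np.float64(38.3)), (np.float64(100.2), np.float64(-4.3))] expected knob [ 536.40367196 -135.85422298]
[[0.973, 0.231, -0.0], [0.231, -0.973, -0.0], [-0.0, 0.0, -1.0]]
[383.8745156  508.33123797 -59.71417058] [ 490.82505935 -406.02532005   59.66803146]
```

```bash
python3 -m creep '[[0,[45,-37,5],0],[0,[92,-76,10],0],[0,[140,-116,15],0],[0,[188,-155,20],0],[0,[236,-195,25],0],[0,[284,-235,30],0],[0,[332,-275,35],0],[0,[380,-315,40],0]]'; python3 -m creep '[[0,[40,-33,5],0],[0,[80,-65,10],0],[0,[111,-91,20],1],[0,[111,-91,20],1],[0,[111,-91,20],1]]'
python3 - <<'E'
from h import *
s=bot.read_state();print(s['t'],s['tool_pos'],s['wrist_force'],s['joint_pos'].round(2))
cal=K('wrist');save('wrist','w1',None,1.5)
for t in('track','gate','follower','knob_grip'):
    print(t,[(np.round(r['at']).tolist(),round(r['confidence'],2),proj('wrist',r['at'],cal)[0].round().tolist()) for r in recognise(t,'wrist')])
np.save('w1cal.npy',np.array([cal[2]]))
E
```

```text
t: 2.2
tool_pos: [447.6, -237.3, 365.0]
tool_rot: [0.0, 0.993, 0.116, 0.0]
wrist_force: [0.9, -1.7, 0.7]
opening: 85.3
t: 2.82
tool_pos: [533.3, -125.4, 344.7]
tool_rot: [0.0, 0.994, 0.107, -0.0]
wrist_force: [-0.5, 0.3, -0.6]
opening: 85.4
2.825 [ 533.26841503 -125.41480978  344.69715144] [-0.50608563  0.3000701  -0.59196045] [ 0.31  0.45 -0.21  1.85  0.12  0.85 -1.31]
track [([366.0, -111.0, 23.0], 0.95, [217.0, 310.0]), ([538.0, -94.0, 32.0], 0.86, [229.0, 164.0])]
gate [([548.0, -177.0, 57.0], 0.9, [322.0, 179.0]), ([544.0, -96.0, 30.0], 0.65, [233.0, 157.0]), ([538.0, -117.0, 52.0], 0.4, [252.0, 174.0])]
follower [([538.0, -117.0, 51.0], 0.7, [252.0, 173.0]), ([352.0, -91.0, 41.0], 0.58, [194.0, 328.0])]
knob_grip [([543.0, -137.0, 107.0], 0.95, [280.0, 193.0])]
```

View pics/w1.png

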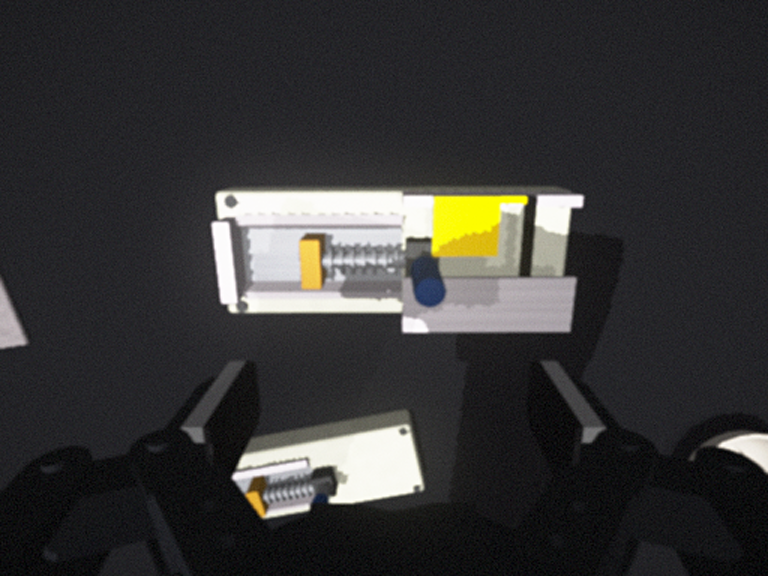

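```bash
cat > fit.py <<'E'
from h import *
from scipy.optimize import least_squares
cal=(K('wrist')[0],K('wrist')[1],np.load('w1cal.npy')[0])
pts=[((217,191),(-100,40,30)),((228,313),(-100,-40,30)),((402,333),(20,-40,60)),((571,332),(120,-40,60)),((583,195),(120,40,60)),((429,291),(32,0,106))]
px=np.array([p[0] for p in pts])/1.5; X=np.array([p[1] for p in pts],float)
def W(q,X): 
    r=R.from_euler('z',q[2],degrees=True).as_matrix(); return X@r.T+[q[0],q[1],q[3] if len(q)>3 else 0]
for q0 in([530,-104,-77.6],[530,-104,-77.6,0]):
    r=least_squares(lambda q:(proj('wrist',W(q,X),cal)-px).ravel(),q0,loss='soft_l1');print(r.x.round(2));print(r.fun.reshape(-1,2).round(1).tolist())
    q=r.x; ex=R.from_euler('z',q[2],degrees=True).as_matrix()
    for nm,p in dict(yel=(499,230),yelB=(499,254),bump=(521,230)).items():
        for z in(55,60): print(nm,z,(ex.T@(onz('wrist',np.array(p)/1.5,z,cal)-[q[0],q[1],0])).round(1))
    print('slot edge',(ex.T@(onz('wrist',np.array((500,277))/1.5,60,cal)-[q[0],q[1],0])).round(1))
    print('knob from wrist',(ex.T@(onz('wrist',px[5],106,cal)-[q[0],q[1],0])).round(1))
    # same points in top view
    print('top knob',proj('top',W(q,np.array([[32,0,106.],[-100,40,30],[-100,-40,30],[120,40,60],[120,-40,60]]))).round(1).tolist())
E
python3 fit.py
```

```text
[ 535.49 -111.73  -77.45]
[[-7.7, 0.1], [-5.0, 0.4], [0.6, -1.2], [-0.7, -1.0], [2.1, 0.4], [1.0, 1.0]]
yel 55 [74.7 20.1 55. ]
yel 60 [73.5 21.1 60. ]
yelB 55 [75.6  6.1 55. ]
yelB 60 [74.4  7.3 60. ]
bump 55 [87.3 20.1 55. ]
bump 60 [85.8 21.1 60. ]
slot edge [75.9 -6.4 60. ]
knob from wrist [ 31.3   0.8 106. ]
top knob [[301.8, 200.6], [249.9, 198.3], [255.7, 226.2], [327.9, 181.3], [334.3, 209.6]]
[ 534.   -113.66  -77.5    -6.92]
[[-2.9, 1.2], [-0.9, -0.5], [2.1, -2.4], [-2.0, -2.0], [0.4, 1.8], [2.3, 0.4]]
yel 55 [73.1 22.1 55. ]
yel 60 [72.  23.1 60. ]
yelB 55 [74.1  8.  55. ]
yelB 60 [72.9  9.2 60. ]
bump 55 [85.7 22.1 55. ]
bump 60 [84.3 23.  60. ]
slot edge [74.3 -4.4 60. ]
knob from wrist [ 29.7   2.7 106. ]
top knob [[302.2, 201.4], [250.6, 199.0], [256.4, 226.8], [328.2, 182.1], [334.5, 210.4]]
```

The larger track lies at x≈535, y≈−112, yaw −77.5°. Yellow edge is at w1 px (499,230), black bumper at (521–534,230), and knob top at (429,291). The expected hook position is a follower joint of about 0.048. I'm going down around the knob, jaws along the track.

```bash
python3 -m creep '[[0.3,[5,18,30],0],[0.3,[5,18,60],0],[0.3,[5,18,85],0],[0.3,[5,18,95],0],[0.3,[5,18,95],0]]' 25
python3 - <<'E'
from h import *
s=bot.read_state();M=R.from_quat(np.roll(s['tool_rot'],-1)).as_matrix();cal=K('wrist');save('wrist','w2')
im=cv2.imread('pics/w2.png');h=cv2.cvtColor(im,cv2.COLOR_BGR2HSV)
m=((h[...,0]>100)&(h[...,0]<130)&(h[...,1]>120)&(h[...,2]>40)).astype(np.uint8)
k,l,st,ce=cv2.connectedComponentsWithStats(m);i=1+st[1:,4].argmax();print(st[i],ce[i])
print(s['tool_pos'],'grasp',s['tool_pos']+M[:,2]*155,proj('wrist',s['tool_pos']+M[:,2]*155,cal))
print([(np.round(r['at']).tolist(),round(r['confidence'],2)) for r in recognise('knob_grip','wrist')])
E
```

```text
t: 3.7
tool_pos: [542.2, -141.5, 249.7]
tool_rot: [-0.0, 0.994, 0.107, -0.0]
wrist_force: [1.2, -0.2, 0.3]
opening: 59.5
[ 246  237   34   56 1358] [262.08541973 267.31590574]
[ 542.1859516  -141.45640911  249.65630822] grasp [ 542.0867902  -141.44334379   94.65634049] [[259.92540947 264.54554476]]
[([544.0, -136.0, 101.0], 0.63)]
```

View pics/w2.png

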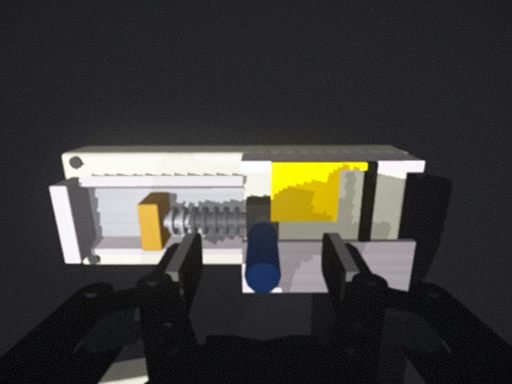

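Knob top at (263,278), between the pads (about 190 and 330). The tool is roughly 1 mm forward of the knob, so I shift 2 mm back and close.

```bash
python3 -m creep '[[0.3,[0,2,1],0],[0.6,[0,2,1],0],[1,[0,2,1],0],[1,[0,2,1],0],[1,[0,2,1],0],[1,[0,2,1],0]]' 25
python3 -m creep '[[1,[0,7,0],0],[1,[0,14,0],0],[1,[0,21,0],0],[1,[0,28,0],0],[1,[0,35,0],0],[1,[0,40,0],0],[1,[0,40,0],0]]'
```

```text
t: 4.55
tool_pos: [542.9, -142.6, 248.9]
tool_rot: [-0.0, 0.994, 0.108, 0.0]
wrist_force: [-1.4, 3.2, 5.7]
opening: 15.3
t: 5.42
tool_pos: [551.6, -181.9, 248.9]
tool_rot: [-0.001, 0.994, 0.108, 0.0]
wrist_force: [-1.3, 6.3, 6.0]
opening: 15.2
```

```bash
python3 -m creep '[[1,[0,2,0],0],[1,[0,4,0],0],[1,[0,5,0],0],[1,[0,6,0],0],[1,[0,6,0],0]]'; for i in 1 ; do python3 - <<'E'
from h import *
s=bot.read_state();cal=K('wrist');save('wrist','w3',(180,100,460,300),2.8);print(s['tool_pos'],s['wrist_force'])
E
done
```

```text
t: 6.05
tool_pos: [552.8, -187.2, 248.9]
tool_rot: [-0.001, 0.994, 0.108, 0.0]
wrist_force: [-1.4, 5.8, 5.1]
opening: 15.1
[ 552.80378602 -187.17659864  248.90210924] [-1.39345463  5.80577309  5.09919174]
```

View pics/w3.png

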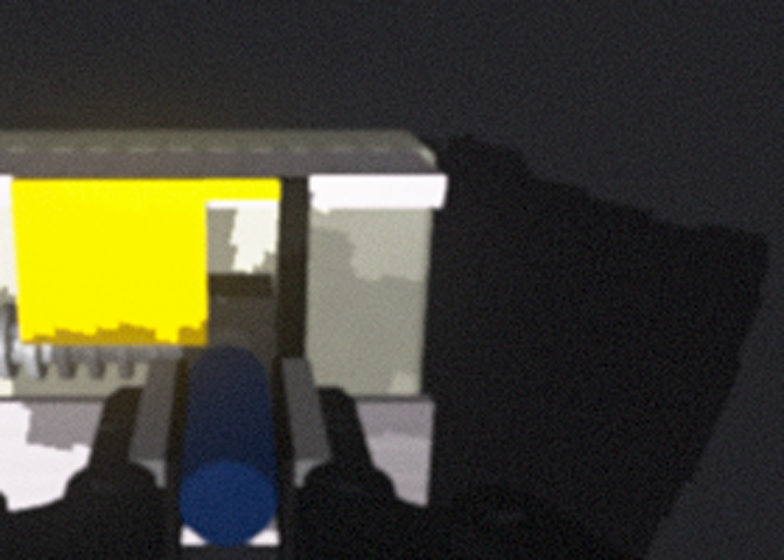

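w3 shows the yellow edge at px x≈207 and the bumper face at x≈279. The stem spans about 204–255 at 5.1 px/mm, so 2.5 mm more centres it in the notch. Then I move sideways.

```bash
python3 -m creep '[[1,[0,1.5,0],0],[1,[0,2.5,0],0],[1,[0,2.5,0],0],[1,[1,2.5,0],0],[1,[2,2.5,0],0],[1,[3,2.5,0],0],[1,[3,2.5,0],0]]'
```

```text
t: 6.98
tool_pos: [556.3, -188.9, 248.9]
tool_rot: [-0.001, 0.994, 0.108, -0.0]
wrist_force: [-1.9, 6.4, 6.8]
opening: 15.1
```

```bash
python3 -m creep '[[1,[2,0,0],0],[1,[4,0,0],0],[1,[6,0,0],0],[1,[7,0,0],0],[1,[7,0,0],0]]'
```

```text
t: 7.6
tool_pos: [563.1, -187.4, 248.9]
tool_rot: [-0.001, 0.994, 0.108, 0.0]
wrist_force: [-1.7, 6.5, 6.7]
opening: 14.9
```

```bash
python3 -m creep '[[1,[0,-0.7,0],0],[1,[0,-1.4,0],0],[1,[0,-2,0],0],[1,[0,-2,0],0]]';python3 -m creep '[[1,[0,-0.5,0],0],[1,[0,-0.5,0],0]]'
```

```text
t: 8.1
tool_pos: [562.7, -185.4, 248.9]
tool_rot: [-0.001, 0.994, 0.108, 0.0]
wrist_force: [-1.5, 5.6, 6.5]
opening: 14.9
t: 8.35
tool_pos: [562.6, -185.3, 248.9]
tool_rot: [-0.001, 0.994, 0.108, 0.0]
wrist_force: [-0.7, 5.4, 6.3]
opening: 15.5
```

```bash
python3 -m creep '[[1,[0,-0.5,0],0],[1,[0,-0.5,0],0]]';python3 -m creep '[[1,[0,-0.5,0],0],[1,[0,-0.5,0],0]]'
```

```text
t: 8.6
tool_pos: [562.5, -185.1, 248.9]
tool_rot: [-0.0, 0.994, 0.108, 0.0]
wrist_force: [-0.7, 4.5, 4.7]
opening: 15.1
t: 8.85
tool_pos: [562.5, -184.9, 248.9]
tool_rot: [-0.0, 0.994, 0.108, 0.0]
wrist_force: [0.2, 4.2, 5.2]
opening: 15.2
```

```bash
python3 -m creep '[[0.7,[0,-0.5,0],0],[0.4,[0,-0.5,0],0],[0.3,[0,-0.5,0],0],[0.3,[0,-0.5,0],0],[0.3,[0,-0.5,-25],0],[0.3,[0,-0.5,-60],0],[0.3,[0,-0.5,-75],0],[0.3,[0,-0.5,-75],0]]'
python3 - <<'E'
from h import *
s=bot.read_state();save('wrist','w4',None,1.2);print(s['tool_pos'],s['wrist_force'])
E
```

```text
t: 9.85
tool_pos: [562.3, -184.7, 324.4]
tool_rot: [0.0, 0.994, 0.107, 0.001]
wrist_force: [-0.5, 0.1, -0.5]
opening: 60.0
[ 562.2587509  -184.65479546  324.364971  ] [-0.50817928  0.07854326 -0.50582504]
```

View pics/w4.png

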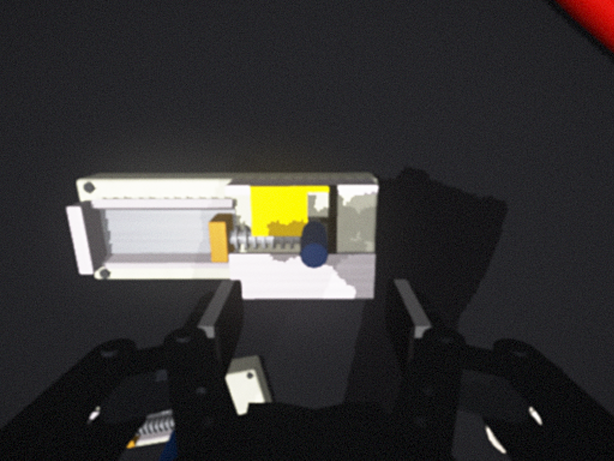

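The follower is hooked: brass at (220,240), with its knob at (313,245) beside the notch. On to the reds, turning −90°.

```bash
python3 -m creep '[[0.3,[-3,-40,-5],-10],[0.3,[-8,-100,-5],-20],[0.3,[-13,-160,-5],-30],[0.3,[-18,-220,-5],-40],[0.3,[-23,-280,-5],-50],[0.3,[-28,-340,-5],-60],[0.3,[-33,-400,-5],-70],[0.3,[-38,-455,-5],-80]]'
python3 - <<'E'
from h import *
s=bot.read_state();M=R.from_quat(np.roll(s['tool_rot'],-1)).as_matrix();print(s['tool_pos'],M.round(3).tolist(),s['joint_pos'].round(2),M.T@(np.array([440,280,325])-s['tool_pos']))
E
```

```text
t: 10.9
tool_pos: [426.4, 253.5, 327.5]
tool_rot: [-0.001, 0.69, 0.724, -0.001]
wrist_force: [0.4, -0.4, 0.4]
opening: 60.1
[426.35555059 253.46281409 327.54548744] [[-0.047, 0.999, -0.002], [0.999, 0.047, -0.0], [-0.0, -0.002, -1.0]] [-0.12  0.46 -0.63  1.98  0.37  0.82 -0.91] [25.86463094 14.88599084  2.51015636]
```

```bash
python3 -m creep '[[0.3,[20,8,0],-9],[0.3,[35,18,0],-9],[0.3,[35,18,0],-9]]'
cat > reds.py <<'E'
from h import *
import sys
s=bot.read_state();M=R.from_quat(np.roll(s['tool_rot'],-1)).as_matrix();cal=K('wrist');save('wrist',sys.argv[1],None,1.2)
im=cv2.imread(f'pics/{sys.argv[1]}_raw.png');h=cv2.cvtColor(im,cv2.COLOR_BGR2HSV)
m=(((h[...,0]<8)|(h[...,0]>172))&(h[...,1]>130)&(h[...,2]>60)).astype(np.uint8)
k,l,st,ce=cv2.connectedComponentsWithStats(m)
print(s['tool_pos'],M[:,1])
for i in range(1,k):
    if st[i,4]>150: print('blob',st[i],ce[i].round(1),onz('wrist',ce[i],20,cal).round(1))
for t in('red1_c','black1_c'):
    for r in recognise(t,'wrist'): print(t,np.round(r['at'],1),round(r['confidence'],2),proj('wrist',r['at'],cal)[0].round())
E
python3 reds.py w5
```

```text
t: 11.28
tool_pos: [444.0, 288.2, 327.5]
tool_rot: [-0.001, 0.633, 0.774, -0.001]
wrist_force: [0.0, -0.3, -0.6]
opening: 59.9
[443.95361555 288.16920215 327.45386463] [ 0.98027303  0.19763755 -0.00204638]
blob [308 134  36  36 767] [324.7 150.9] [495.6 322.5  20. ]
blob [213 148  33  36 712] [230.  164.7] [413.1 292.7  20. ]
red1_c [488.9 326.   37.6] 0.69 [322. 149.]
black1_c [447.1 212.1  34.3] 0.69 [249. 255.]
```

View pics/w5.png

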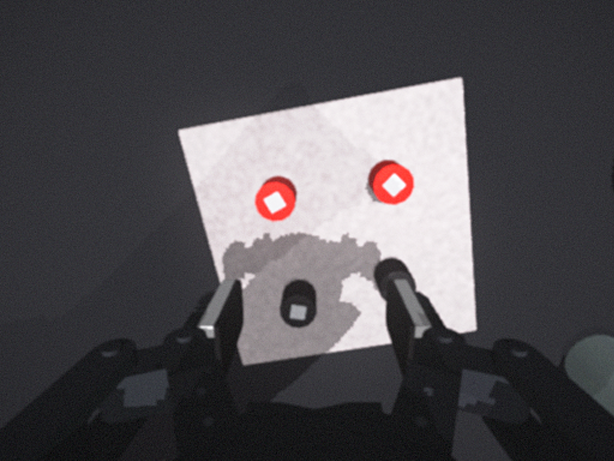

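```bash
python3 - <<'E'
from h import *
s=bot.read_state();M=R.from_quat(np.roll(s['tool_rot'],-1)).as_matrix();cal=K('wrist')
g=cv2.imread('pics/w5_raw.png')
for n,p,tp,sp in(('red1',(229.2,169.2),(141.5,247.8),(387.3,204)),('red2',(329.2,154.2),(132,217),(389,234))):
    a=onz('wrist',p,31,cal);t=tri([ray('wrist',p,cal),ray('top',tp),]);d=M.T@(a-s['tool_pos'])
    print(n,a.round(1),'tri',t.round(1),'tool shift',d.round(1))
E
```

```text
red1 [413.8 289.   31. ] tri [412.7 290.9  37.8] tool shift [  8.6 -28.4 296.9]
red2 [497.8 319.7  31. ] tri [495.7 320.6  37.9] tool shift [ 22.2  60.  296.7]
```

```bash
python3 -m creep '[[0.3,[8,-28,20],0],[0.3,[8,-28,50],0],[0.3,[8,-28,75],0],[0.3,[8,-28,80],0],[0.3,[8,-28,80],0]]'
cat > sq.py <<'E'
from h import *
import sys
s=bot.read_state();M=R.from_quat(np.roll(s['tool_rot'],-1)).as_matrix();cal=K('wrist');save('wrist',sys.argv[1]);zt=float(sys.argv[2])
im=cv2.imread(f'pics/{sys.argv[1]}_raw.png');h=cv2.cvtColor(im,cv2.COLOR_BGR2HSV)
m=(((h[...,0]<8)|(h[...,0]>172))&(h[...,1]>130)&(h[...,2]>60)).astype(np.uint8)
c,hi=cv2.findContours(m,cv2.RETR_CCOMP,cv2.CHAIN_APPROX_NONE)
for i,x in enumerate(c):
    if hi[0][i][3]>=0 and cv2.contourArea(x)>20:
        q=cv2.moments(x);p=(q['m10']/q['m00'],q['m01']/q['m00']);a=onz('wrist',p,zt,cal)
        print('square px',np.round(p,1),a.round(1),'from grasp axis, tool:',(M.T@(a-s['tool_pos'])).round(1))
print(s['tool_pos'],s['wrist_force'])
E
python3 sq.py w6 31
```

```text
t: 12.05
tool_pos: [415.2, 289.6, 249.0]
tool_rot: [-0.0, 0.634, 0.773, -0.0]
wrist_force: [0.2, -0.1, 1.0]
opening: 59.8
square px [258.8 207.5] [413.7 291.7  31. ] from grasp axis, tool: [  2.4  -1.1 218. ]
square px [396.6 188.4] [497.6 321.8  31. ] from grasp axis, tool: [ 15.5  87.1 218. ]
[415.24092211 289.59579461 248.99926572] [ 0.1840753  -0.09325752  1.04561418]
```

```bash
python3 -m creep '[[0.3,[2,-1,25],0],[0.3,[2,-1,50],0],[0.3,[2,-1,61],0],[0.5,[2,-1,61],0],[0.8,[2,-1,61],0],[0.8,[2,-1,61],0],[0.8,[2,-1,61],0]]' 30
```

```text
t: 12.98
tool_pos: [414.2, 292.0, 188.8]
tool_rot: [0.0, 0.634, 0.773, 0.001]
wrist_force: [-1.0, -0.3, 7.4]
opening: 28.8
```

```bash
python3 -m creep '[[0.8,[0,0,-30],0],[0.8,[-20,2,-80],0],[0.8,[-75,8,-90],-1],[0.8,[-132,14,-90],-1],[0.8,[-190,20,-90],-1],[0.8,[-248,26,-90],-1],[0.8,[-305,32,-90],-1],[0.8,[-345,37,-90],-1]]'
python3 -m creep '[[0.8,[-9,1,5],0],[0.8,[-12,1,10],0],[0.8,[-12,1,10],0]]'
python3 - <<'E'
from h import *
s=bot.read_state();save('wrist','w7',None,1.5);np.save('w7cal.npy',K('wrist')[2]);print(s['tool_pos'],R.from_quat(np.roll(s['tool_rot'],-1)).as_matrix()[:,1])
E
```

```text
t: 13.98
tool_pos: [518.3, -42.5, 278.0]
tool_rot: [0.001, 0.628, 0.778, -0.0]
wrist_force: [0.6, 0.6, -1.4]
opening: 28.7
t: 14.35
tool_pos: [521.0, -49.4, 267.4]
tool_rot: [-0.001, 0.626, 0.78, -0.0]
wrist_force: [-0.5, 0.4, -1.2]
opening: 28.5
[520.98333132 -49.43007299 267.3715135 ] [ 9.76452543e-01  2.15730455e-01 -8.95428991e-04]
```

View pics/w7.png

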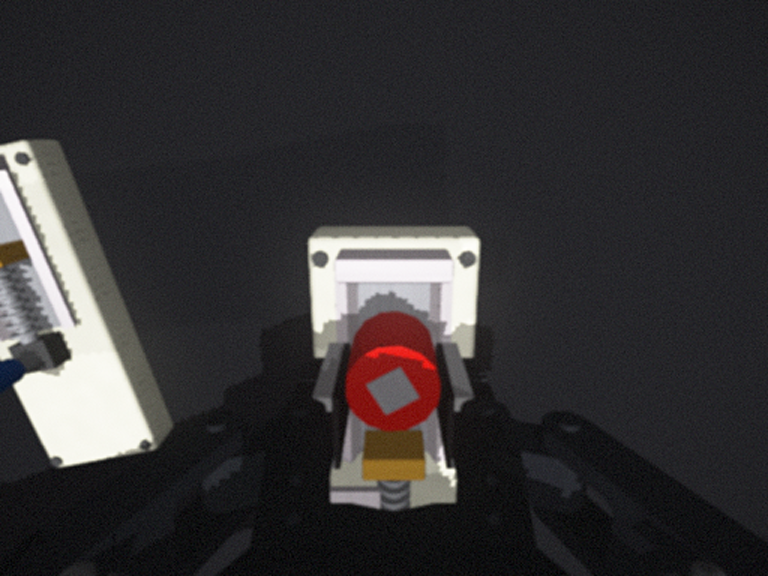

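```bash
python3 - <<'E'
from h import *
s=bot.read_state();M=R.from_quat(np.roll(s['tool_rot'],-1)).as_matrix();k,d,_=K('wrist');cal=(k,d,np.load('w7cal.npy'))
for n,p,z in(('stop outer',(394.5,260),52),('stop inner',(394.5,281),52),('stopL',(336,270),52),('stopR',(453,270),52),('trackL',(310,240),30),('trackR',(480,240),30),('brass L',(364,432),55),('brass R',(424,432),55),('square',(392.5,391),109),('spec botL',(353,350),80),('spec botR',(433,350),80)):
    a=onz('wrist',np.array(p)/1.5,z,cal);print(n,a.round(1),(M.T@(a-s['tool_pos'])).round(1))
E
```

```text
stop outer [516.9 -23.4  52. ] [ 26.    1.6 215.6]
stop inner [518.9 -32.3  52. ] [ 16.9   1.6 215.6]
stopL [494.  -32.9  52. ] [ 21.6 -22.9 215.6]
stopR [541.7 -22.3  52. ] [ 21.7  26.  215.6]
trackL [478.3 -28.1  30. ] [ 29.7 -37.1 237.7]
trackR [554.4 -11.2  30. ] [ 29.7  40.8 237.6]
brass L [ 520.8 -105.5   55. ] [-55.  -12.4 212.6]
brass R [547.8 -99.5  55. ] [-55.   15.3 212.6]
square [522.2 -50.6 109. ] [ -1.7   0.8 158.6]
spec botL [507.6 -53.6  80. ] [ -1.5 -14.  187.6]
spec botR [536.9 -47.1  80. ] [ -1.5  16.  187.6]
```

w7: stop top face at (336–453, 260–281), brass centre x≈394, specimen centre x≈393. It is within 1 mm of the centre line and 3 mm from the stop. Lowering.

```bash
python3 -m creep '[[0.8,[0,0.8,15],0],[0.8,[0,0.8,30],0],[0.8,[0,0.8,40],0],[0.8,[0,0.8,44],0],[0.8,[0,0.8,46],0],[0.8,[0,0.8,46],0]]'
python3 -m creep '[[0.8,[0,0,1],0],[0.8,[0,0,2],0],[0.8,[0,0,2],0]]'
```

```text
t: 15.15
tool_pos: [522.4, -50.7, 221.9]
tool_rot: [0.0, 0.627, 0.779, 0.0]
wrist_force: [-0.1, -0.2, 0.6]
opening: 28.8
t: 15.52
tool_pos: [522.3, -50.7, 219.8]
tool_rot: [0.0, 0.627, 0.779, -0.0]
wrist_force: [0.7, 0.3, -0.6]
opening: 28.8
```

```bash
python3 -m creep '[[0.8,[0,0,0.7],0],[0.8,[0,0,1.4],0],[0.8,[0,0,1.4],0]]'
```

```text
t: 15.9
tool_pos: [522.2, -50.7, 218.3]
tool_rot: [-0.0, 0.627, 0.779, -0.0]
wrist_force: [-0.5, -0.6, -1.2]
opening: 28.6
```

```bash
python3 -m creep '[[0.8,[0,0,0.7],0],[0.8,[0,0,1.2],0],[0.8,[0,0,1.2],0]]'
```

```text
t: 16.27
tool_pos: [522.2, -50.7, 217.1]
tool_rot: [-0.0, 0.627, 0.779, -0.0]
wrist_force: [-0.1, -0.6, -0.3]
opening: 28.8
```

```bash
python3 -m creep '[[0.8,[0,0,0.7],0],[0.8,[0,0,1.2],0],[0.8,[0,0,1.2],0]]'
```

```text
t: 16.65
tool_pos: [522.2, -50.7, 215.9]
tool_rot: [-0.0, 0.627, 0.779, -0.0]
wrist_force: [-0.8, 0.8, -0.9]
opening: 28.8
```

```bash
python3 -m creep '[[0.8,[0,0,0.5],0],[0.8,[0,0,1],0],[0.8,[0,0,1],0]]'; python3 sq.py w8 60
```

```text
t: 17.02
tool_pos: [522.2, -50.6, 214.9]
tool_rot: [-0.0, 0.627, 0.779, -0.0]
wrist_force: [0.1, 0.5, -0.8]
opening: 28.6
square px [261.4 260.2] [522.8 -49.7  60. ] from grasp axis, tool: [  0.8   0.7 154.9]
[522.23874776 -50.6451434  214.8894979 ] [ 0.14943922  0.53413651 -0.75137327]
```

```bash
python3 -m creep '[[0.8,[0,0,0.5],0],[0.8,[0,0,1],0],[0.8,[0,0,1],0]]'
```

```text
t: 17.45
tool_pos: [522.3, -50.6, 214.7]
tool_rot: [0.0, 0.627, 0.779, -0.0]
wrist_force: [-3.5, 0.0, 9.2]
opening: 28.7
```

```bash
python3 -m creep '[[0.8,[0,0,-0.8],0],[0.5,[0,0,-1],0],[0.3,[0,0,-1],0],[0.3,[0,0,-1],0],[0.3,[0,0,-20],0],[0.3,[0,0,-50],0],[0.3,[30,5,-55],0],[0.3,[85,13,-55],0]]'
python3 -m creep '[[0.3,[57,9,0],0],[0.3,[114,17,0],0],[0.3,[171,26,0],0],[0.3,[228,35,0],0],[0.3,[270,41,5],0],[0.3,[283,43,15],0],[0.3,[283,43,15],0],[0.3,[283,43,15],0]]'; python3 sq.py w9 35
```

```text
t: 18.45
tool_pos: [517.7, 34.0, 270.8]
tool_rot: [0.002, 0.629, 0.777, 0.0]
wrist_force: [0.8, 1.2, -0.0]
opening: 59.6
t: 19.45
tool_pos: [499.1, 318.8, 254.1]
tool_rot: [0.001, 0.628, 0.778, -0.001]
wrist_force: [0.0, 0.6, -0.4]
opening: 60.0
square px [257.  203.2] [495.8 322.8  35. ] from grasp axis, tool: [  5.   -2.3 219.1]
[499.07515724 318.81594986 254.06805774] [ 0.00472874  0.57512951 -0.44482151]
```

```bash
python3 -m creep '[[0.3,[4.5,-2,25],0],[0.3,[4.5,-2,50],0],[0.3,[4.5,-2,63],0],[0.5,[4.5,-2,63],0],[0.8,[4.5,-2,63],0],[0.8,[4.5,-2,63],0],[0.8,[4.5,-2,63],0]]' 30
```

```text
t: 20.38
tool_pos: [495.8, 325.0, 191.9]
tool_rot: [0.0, 0.627, 0.779, 0.001]
wrist_force: [0.6, -0.6, 5.2]
opening: 28.9
```

```bash
python3 -m creep '[[0.8,[0,0,-30],0],[0.8,[-15,-2,-75],0],[0.8,[-70,-10,-85],0],[0.8,[-127,-17,-85],0],[0.8,[-185,-25,-85],0],[0.8,[-243,-33,-85],0],[0.8,[-300,-41,-85],0],[0.8,[-350,-48,-85],0]]'
python3 -m creep '[[0.8,[-40,-5,5],0],[0.8,[-55,-7,15],0],[0.8,[-55,-7,15],0],[0.8,[-55,-7,15],0]]'
python3 - <<'E'
from h import *
s=bot.read_state();M=R.from_quat(np.roll(s['tool_rot'],-1)).as_matrix();save('wrist','w10',None,1.5);np.save('w10cal.npy',K('wrist')[2]);print(s['tool_pos'],M[:,1],M.T@(np.array([529.4,-82.9,218])-s['tool_pos']))
E
python3 sq.py w10b 106
```

```text
t: 21.38
tool_pos: [523.2, -29.8, 276.1]
tool_rot: [0.0, 0.627, 0.779, -0.0]
wrist_force: [0.6, 0.5, -0.1]
opening: 28.5
t: 21.88
tool_pos: [528.3, -80.5, 261.1]
tool_rot: [-0.0, 0.626, 0.78, 0.001]
wrist_force: [0.9, -0.1, -1.8]
opening: 28.7
[528.2823577  -80.47200578 261.10083824] [9.76312927e-01 2.16362873e-01 4.18655863e-04] [-2.66841507  0.54779641 43.09763355]
square px [261.5 262.4] [529.3 -80.6 106. ] from grasp axis, tool: [ -0.5   0.8 155.2]
square px [262.3 171.1] [520.2 -38.3 106. ] from grasp axis, tool: [ 42.7   1.1 155.3]
[528.35736915 -80.4180602  261.245983  ] [ 0.35936175  0.38490594 -0.18984631]
```

View pics/w10.png

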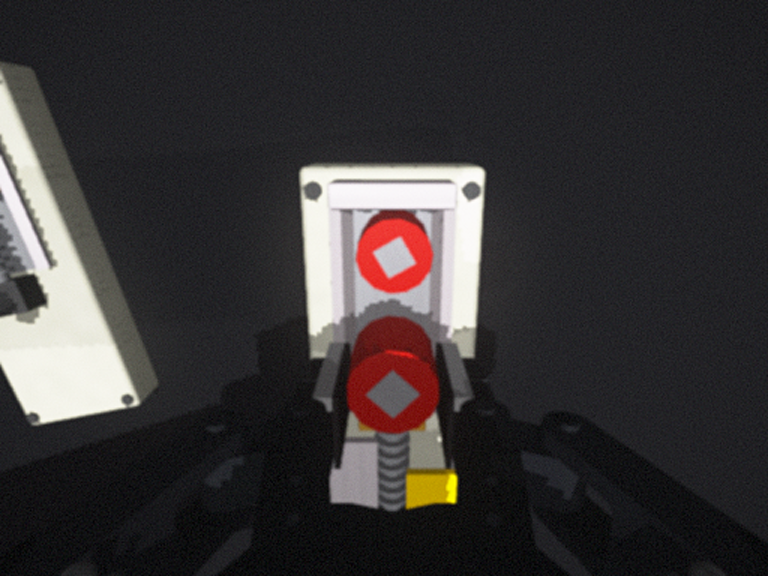

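w10: red1 stands upright at (395,256) behind the stop, and red2 is held at (393,392) over the free channel. Lowering it 34 mm behind red1.

```bash
python3 -m creep '[[0.8,[-3.5,0.5,5],0],[0.8,[-3.5,0.5,20],0],[0.8,[-3.5,0.5,33],0],[0.8,[-3.5,0.5,39],0],[0.8,[-3.5,0.5,41.5],0],[0.8,[-3.5,0.5,42.5],0],[0.8,[-3.5,0.5,42.5],0]]'; python3 -m creep '[[0.8,[0,0,0.5],0],[0.8,[0,0,0.8],0],[0.8,[0,0,0.8],0]]'
```

```text
t: 22.85
tool_pos: [529.6, -85.9, 218.7]
tool_rot: [0.0, 0.627, 0.779, 0.0]
wrist_force: [0.1, -0.3, -0.4]
opening: 28.7
t: 23.22
tool_pos: [529.6, -86.0, 217.9]
tool_rot: [0.0, 0.627, 0.779, 0.0]
wrist_force: [0.5, 0.2, 1.5]
opening: 28.5
```

```bash
python3 -m creep '[[0.8,[0,0,0.5],0],[0.5,[0,0,0],0],[0.3,[0,0,0],0],[0.3,[0,0,0],0],[0.3,[0,0,-25],0],[0.3,[0,0,-60],0],[0.3,[0,0,-75],0],[0.3,[0,0,-75],0]]'; python3 sq.py w11 60;python3 - <<'E'
from h import *
import cv2
save('top','t11',(245,178,340,232),8)
s=bot.read_state();M=R.from_quat(np.roll(s['tool_rot'],-1)).as_matrix();print(M.round(3).tolist(),s['joint_pos'].round(2))
E
```

```text
t: 24.22
tool_pos: [529.7, -86.1, 293.1]
tool_rot: [0.001, 0.627, 0.779, 0.0]
wrist_force: [0.7, 0.1, -1.0]
opening: 59.5
square px [260.9 205.3] [530.6 -87.9  60. ] from grasp axis, tool: [-1.800e+00  2.000e-01  2.332e+02]
square px [261.5 150.4] [522.7 -49.7  60. ] from grasp axis, tool: [ 37.2   0.6 233.1]
[529.73033899 -86.07020867 293.14986499] [ 0.71178443  0.07501533 -1.01943104]
[[-0.214, 0.977, -0.001], [0.977, 0.214, 0.0], [0.0, -0.001, -1.0]] [ 0.54  0.58 -0.61  1.9   0.45  0.8  -0.09]
```

View pics/w11.png

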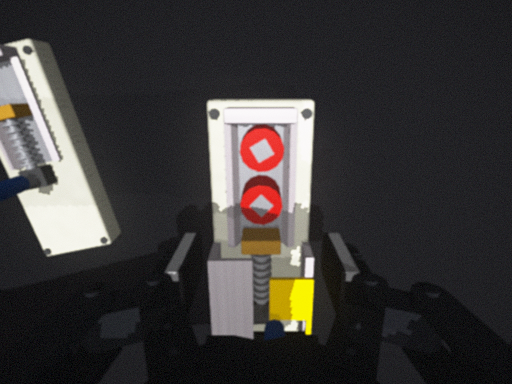

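w11: both reds stand in the channel at (262,150) and (261,205), brass behind them, follower still hooked. Going back to the knob, turning +90° and biased about 1.8 mm backward.

```bash
python3 -m creep '[[0.3,[-10,1,-10],10],[0.3,[-25,3,-10],20],[0.3,[-40,4,-10],30],[0.3,[-55,6,-10],40],[0.3,[-70,7,-10],50],[0.3,[-85,9,-10],60],[0.3,[-100,10,-10],70],[0.3,[-105.5,11,-10],80]]'; python3 -m creep '[[0.3,[0,0,0],10],[0.3,[0,0,0],10],[0.3,[0,0,0],10]]'; python3 - <<'E'
from h import *
s=bot.read_state();M=R.from_quat(np.roll(s['tool_rot'],-1)).as_matrix();cal=K('wrist');print(s['t'],s['tool_pos'],M[:,1],np.degrees(np.arctan2(M[1,1],M[0,1])),'shift',M.T@(np.array([562.9,-186.8,249.5])-s['tool_pos']))
save('wrist','w12')
im=cv2.imread('pics/w12.png');h=cv2.cvtColor(im,cv2.COLOR_BGR2HSV)
m=((h[...,0]>100)&(h[...,0]<130)&(h[...,1]>120)&(h[...,2]>40)).astype(np.uint8)
k,l,st,ce=cv2.connectedComponentsWithStats(m);i=1+st[1:,4].argmax();print(st[i],ce[i])
x,y,w,hh=st[i][:4]
p=(x+w/2,y+hh-w/2); a=onz('wrist',p,106,cal);print('knob top',p,a,M.T@(a-s['tool_pos']))
E
```

```text
t: 25.32
tool_pos: [562.3, -187.7, 300.9]
tool_rot: [-0.0, 0.982, 0.19, -0.001]
wrist_force: [-1.0, -0.6, 0.1]
opening: 59.9
t: 25.7
tool_pos: [562.5, -186.4, 301.8]
tool_rot: [-0.0, 0.994, 0.109, -0.001]
wrist_force: [-0.0, 0.4, 0.0]
opening: 59.8
25.7 [ 562.52913041 -186.40030278  301.83739526] [ 2.17377190e-01 -9.76087555e-01 -4.92816145e-04] -77.44496916452553 shift [ 0.34324217  0.49655078 52.33675445]
[248 216  23  20 306] [259.63398693 225.5751634 ]
knob top (np.float64(259.5), np.float64(224.5)) [ 563.81903104 -185.55930232  106.        ] [  1.69678718  -0.44398328 195.83559507]
```

```bash
python3 -m creep '[[0.3,[0.5,1,25],0],[0.3,[0.5,1,45],0],[0.3,[0.5,1,52],0],[0.3,[0.5,1,52],0]]' 22; python3 - <<'E'
from h import *
s=bot.read_state();M=R.from_quat(np.roll(s['tool_rot'],-1)).as_matrix();cal=K('wrist');save('wrist','w13')
im=cv2.imread('pics/w13.png');h=cv2.cvtColor(im,cv2.COLOR_BGR2HSV)
m=((h[...,0]>100)&(h[...,0]<130)&(h[...,1]>120)&(h[...,2]>40)).astype(np.uint8)
k,l,st,ce=cv2.connectedComponentsWithStats(m);i=1+st[1:,4].argmax();print(st[i],ce[i])
x,y,w,hh=st[i][:4];p=(x+w/2,y+hh-w/2); a=onz('wrist',p,106,cal);print('knob top',p,M.T@(a-s['tool_pos']),s['tool_pos'])
E
```

```text
t: 26.25
tool_pos: [563.3, -187.4, 250.2]
tool_rot: [-0.0, 0.994, 0.108, -0.0]
wrist_force: [0.0, 0.4, -0.1]
opening: 59.8
[238 259  34  33 778] [255.00385604 276.28663239]
knob top (np.float64(255.0), np.float64(275.0)) [  1.57695093  -2.03793223 144.16320257] [ 563.33336917 -187.4427982   250.16334007]
```

```bash
python3 -m creep '[[0.6,[0,0,1],0],[0.75,[0,0,1],0],[1,[0,0,1],0],[1,[0,0,1],0],[1,[0,0,1],0],[1,[0,0,1],0]]' 22
```

```text
t: 27.05
tool_pos: [563.7, -185.3, 250.2]
tool_rot: [-0.001, 0.994, 0.108, 0.0]
wrist_force: [-2.3, 6.1, 5.5]
opening: 15.2
```

```bash
python3 -m creep '[[1,[0,0.8,0],0],[1,[0,0.8,0],0],[1,[-2,0.8,0],0],[1,[-4,0.8,0],0],[1,[-6,0.8,0],0],[1,[-8,0.8,0],0],[1,[-8.5,0.8,0],0],[1,[-8.5,0.8,0],0]]'; python3 -m creep '[[1,[-0.7,0,0],0],[1,[-0.7,0,0],0]]'
```

```text
t: 28.05
tool_pos: [555.7, -187.7, 250.2]
tool_rot: [-0.001, 0.994, 0.108, 0.0]
wrist_force: [-1.9, 6.2, 5.0]
opening: 15.4
t: 28.3
tool_pos: [555.1, -187.8, 250.2]
tool_rot: [-0.001, 0.994, 0.108, 0.0]
wrist_force: [-0.7, 6.3, 4.4]
opening: 15.4
```

```bash
for i in 1; do python3 -m creep '[[1,[-0.6,0,0],0],[1,[-0.6,0,0],0]]'; python3 -m creep '[[1,[-0.6,0,0],0],[1,[-0.6,0,0],0]]'; done
```

```text
t: 28.55
tool_pos: [554.5, -187.9, 250.2]
tool_rot: [-0.001, 0.994, 0.108, 0.0]
wrist_force: [-1.1, 6.0, 3.9]
opening: 15.3
t: 28.8
tool_pos: [553.9, -188.1, 250.2]
tool_rot: [-0.001, 0.994, 0.108, 0.0]
wrist_force: [-1.6, 6.9, 3.2]
opening: 15.0
```

```bash
for i in 1; do python3 -m creep '[[1,[-0.6,0,0],0],[1,[-0.6,0,0],0]]'; python3 -m creep '[[1,[-0.5,0,0],0],[1,[-0.5,0,0],0]]'; done
```

```text
t: 29.05
tool_pos: [553.3, -188.2, 250.2]
tool_rot: [-0.001, 0.994, 0.108, 0.0]
wrist_force: [-1.6, 6.6, 4.1]
opening: 15.1
t: 29.3
tool_pos: [553.1, -188.2, 250.2]
tool_rot: [-0.001, 0.994, 0.109, 0.001]
wrist_force: [0.1, 6.7, 3.9]
opening: 15.3
```

```bash
python3 -m creep '[[1,[0,-1,0],0],[1,[0,-2,0],0],[1,[0,-3,0],0],[1,[0,-4,0],0],[1,[0,-4,0],0]]'; python3 -m creep '[[1,[0,-2,0],0],[1,[0,-4,0],0],[1,[0,-6,0],0],[1,[0,-8,0],0],[1,[0,-10,0],0],[1,[0,-12,0],0],[1,[0,-12,0],0]]'
```

```text
t: 29.92
tool_pos: [552.2, -184.3, 250.2]
tool_rot: [-0.001, 0.994, 0.109, 0.001]
wrist_force: [-0.3, 6.3, 3.5]
opening: 15.3
t: 30.8
tool_pos: [549.6, -172.8, 250.2]
tool_rot: [-0.001, 0.994, 0.108, 0.001]
wrist_force: [-0.0, 5.8, 2.8]
opening: 15.8
```

```bash
python3 -m creep '[[1,[0,-1.5,0],0],[1,[0,-3,0],0],[1,[0,-4.5,0],0],[1,[0,-6,0],0],[1,[0,-7.5,0],0],[1,[0,-9,0],0],[1,[0,-9,0],0]]'; python3 -m creep '[[1,[0,-1,0],0],[1,[0,-2,0],0],[1,[0,-2,0],0]]'
```

```text
t: 31.68
tool_pos: [547.8, -165.4, 250.2]
tool_rot: [-0.0, 0.994, 0.108, 0.001]
wrist_force: [2.1, 5.8, 3.8]
opening: 15.3
t: 32.05
tool_pos: [547.4, -163.7, 250.2]
tool_rot: [-0.0, 0.994, 0.108, 0.001]
wrist_force: [1.8, 4.4, 3.8]
opening: 15.3
```

```bash
python3 -m creep '[[1,[0.3,-0.7,0],0],[1,[0.6,-1.4,0],0],[1,[0.6,-1.4,0],0]]'; python3 -m creep '[[1,[0,-0.7,0],0],[1,[0,-1.4,0],0],[1,[0,-1.4,0],0]]'
```

```text
t: 32.42
tool_pos: [547.4, -162.7, 250.2]
tool_rot: [0.0, 0.994, 0.108, 0.001]
wrist_force: [1.5, 4.1, 4.3]
opening: 15.3
t: 32.8
tool_pos: [547.1, -161.4, 250.2]
tool_rot: [0.0, 0.994, 0.108, 0.001]
wrist_force: [0.8, 4.8, 5.5]
opening: 15.6
```

```bash
python3 -m creep '[[1,[0,-0.5,0],0],[1,[0,-1,0],0],[1,[0,-1,0],0]]'; python3 -m creep '[[1,[0,-0.5,0],0],[1,[0,-1,0],0],[1,[0,-1,0],0]]'
```

```text
t: 33.17
tool_pos: [546.9, -160.9, 250.2]
tool_rot: [0.001, 0.994, 0.107, 0.001]
wrist_force: [1.9, 4.2, 5.9]
opening: 15.0
t: 33.55
tool_pos: [546.8, -160.6, 250.2]
tool_rot: [0.001, 0.994, 0.107, 0.001]
wrist_force: [4.4, -0.3, 5.5]
opening: 15.2
```

```bash
python3 -m creep '[[1,[0.6,0,0],0],[1,[1.2,0,0],0],[1,[1.2,0,0],0]]'; python3 -m creep '[[0.78,[0,0,0],0],[0.7,[0,0,0],0],[0.5,[0,0,0],0],[0.3,[0,0,0],0],[0.3,[0,0,0],0],[0.3,[0,0,-30],0],[0.3,[0,0,-80],0],[0.3,[0,0,-90],0]]'
python3 sq.py w14 60; python3 - <<'E'
from h import *
save('wrist','w15',(90,80,410,320),2.5)
E
```

```text
t: 33.92
tool_pos: [547.3, -160.6, 250.2]
tool_rot: [0.001, 0.994, 0.107, -0.0]
wrist_force: [0.8, -0.4, 7.5]
opening: 14.9
t: 34.92
tool_pos: [548.5, -159.5, 342.9]
tool_rot: [0.001, 0.994, 0.107, 0.003]
wrist_force: [0.8, -0.7, -0.1]
opening: 59.6
square px [160.9 188.7] [528.  -76.7  60. ] from grasp axis, tool: [ -3.8 -86.  282.7]
square px [126.  188.3] [522.  -47.3  60. ] from grasp axis, tool: [  -3.3 -116.   282.6]
[ 548.5094647  -159.50839444  342.91276947] [ 0.78582014 -0.67051523 -0.06739411]
```

View pics/w15.png

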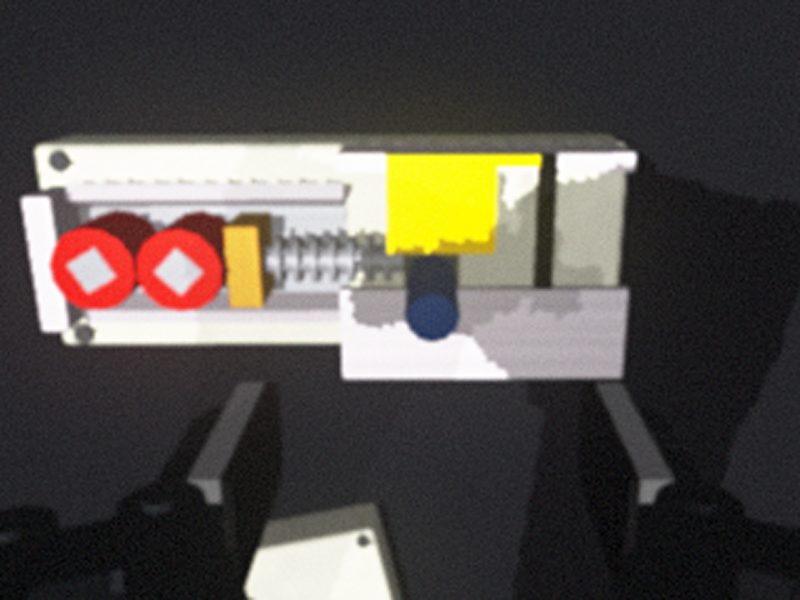

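The squares are 30.0 mm apart, so the specimens touch. Red1 (95,270) is at the stop, red2 (180,270) is against the brass (225–265), and the knob (432,315) is in the straight slot. The gripper is clear, so I'm handing in.

```bash
python3 -c "
from station import bot
print(bot.sign_off(), bot.read_state()['t'])"
```

```text
the job is handed in; nothing more can be done
the job is handed in; nothing more can be done
```

The job is done and handed in at about 35 s of the 72 s allowed; the hand-in gives no verdict. I hooked the blue knob in the notch and stood both red specimens in the channel of the larger magazine. I then unhooked the knob, eased the follower forward at 24 mm/s or less, let go and moved clear.

**Last checks:**
- **Specimens:** both reds look upright in the last picture, with centres 30 mm apart, so they touch. No gap shows at the end stop or the brass follower.
- **Follower:** I estimate it at about 19.4 mm (allowed 17.5 to 22.5), good to roughly 1 mm, from the tool's position rather than a direct reading.
- **Knob:** it is back in the straight slot.
- **Forces:** every wrist reading stayed below about 10 N. The highest was 9 N, when red1 was set down.
- **Robot:** the gripper was well clear when I handed in.

**Disagreements:**
- The top and wrist cameras differed by about 4 mm on the track's position. I went by the wrist camera and by feel.
- The specimens' tops measured higher than I had assumed, because the mat is about 4 mm thick. I felt for the channel floor when setting red1 down, and set red2 down at the height worked out from that.
- Red2 stood about 39 mm behind red1 instead of the 34 mm I planned. The follower closed that gap.

**Not checked:** I took no last picture of the black specimens and other bystanders. No reading suggested that anything was bumped.

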